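# Set the tablet stand's leg to its mark, close the cam and keep holding

## Task

Take the upright crossbar of the tablet stand's spring-loaded sliding leg, draw the leg out until the bar lines up with the steel mark clip on the base, and, without letting the leg leave the mark, slide the black cam saddle along the bar until it is fully closed. Leave the cam open until the leg is at the mark. The cam does not bear the spring yet, so finish while still holding the leg at the mark with the cam closed, and leave the glue stick, stapler and tin beside the stand where they are.

Things in the scene. Friction and masses are not known exactly. Their poses are not given: they have to be found in the camera images.
- stand: Low aluminium tablet stand fixed to the desk. Origin at desk level; x is the way the leg draws out (roughly to the robot's right), y roughly away from the robot. Base plate x -110 to +160, y -40 to +40 mm, top 12 mm above the desk. Tilted rest, 80 mm high, at the tail (x -110 to -75 mm); dark sleeve (x -105 to +15 mm, top 37 mm above the desk) holds the leg.
- grip_bar (a point): Upright aluminium crossbar on the leg's end, the part to hold: 12 mm thick (x), 110 mm long (y -35 to +75 mm), 32 to 90 mm above the desk. Point on its mid-plane at desk level over the leg's centre line; it moves with the leg. Fingers fit on its two faces from y -35 mm up to the cam saddle; keep fingertips 40 mm or more above the desk to clear leg, sleeve and mark.
- bar_index (a point): Middle of the bar's near end face (at y -35 mm of the bar, 60 mm above the desk), with a 4 mm wide black rib.
- leg (a joint): How far the leg is drawn out of the sleeve, in m: 0 fully in, 0.10 the stop. A spring pulls it back with about 4 N at 0, rising to about 6.5 N at 0.085; let go, it slides back to 0. The cam does not stop it.
- mark: Length mark: steel clip on the base plate's near edge (70 to 115 mm along the stand's x) with an upright tongue 5 mm wide (x), 3 mm thick (y), reaching 38 mm above the desk. Origin at desk level under the tongue; axes as the stand's. The leg is at the mark when the bar's mid-plane is in line (same x) with the tongue.
- cam (a joint): Position of the cam slide along the bar, in m: 0 open, 0.028 fully closed (stop); it closes along the stand's +y, away from the mark clip. Starts within 0 to 0.006. It stays where it is left; about 3 N moves it.
- cam_push (a point): Middle of the cam saddle's pushing face (towards the mark clip), 63 mm above the desk. The black saddle straddles the bar: 61 mm wide (x), 18 mm (y), 42 to 98 mm above the desk. Fingers holding the bar's two faces and sliding along it towards +y push this face with their sides; a light grip (about 5 N) slides along the bar, a strong one drags.
- glue_stick: Bystander: glue stick standing on end, 27 mm across, 87 mm high, origin under its centre, beyond the end of the base plate that the leg is drawn towards.
- stapler: Bystander: stapler 162 x 40 x 43 mm, origin under its centre, to the left of the tail of the stand.
- clip_tin: Bystander: round tin, 67 mm across, 30 mm high, origin under its centre, next to the glue stick.

How it is judged:
On the way, in this order (a step that is already met when the one before it is completed fails the run):
1. the leg is held at the mark (within 5 mm) with the cam still open (x of bar_index in the frame of mark between -0.005 and 0.005 m and contact force between the fingers and crossbar above 1 N and value of joint cam below 0.014 m), for 0.2 s.
2. the cam is slid fully closed (within 3 mm of its stop) with the leg held at the mark (x of bar_index in the frame of mark between -0.005 and 0.005 m and contact force between the fingers and crossbar above 1 N and value of joint cam above 0.025 m), for 0.2 s.
At the end, for the whole second after the job is handed in: The fingers still hold the crossbar (over 1 N) with its mid-plane within 5 mm of the mark tongue and at rest, the cam is within 3 mm of fully closed, and glue stick, stapler and tin are within 20 mm of where they stood, the glue stick upright (all of step 2 and velocity of joint leg between -0.01 and 0.01 m/s and distance of each of glue_stick, stapler, clip_tin from where it was at the start of the episode below 0.02 m and angle between glue_stick's own z axis and vertical below 0.2 rad); the arm keeps its last pose, push and grip.
It fails at once if the cam is more than half closed while the leg is more than 12 mm from the mark (value of joint cam above 0.014 m and (x of bar_index in the frame of mark above 0.012 m or x of bar_index in the frame of mark below -0.012 m)).
It fails at once if a bystander is pushed more than 20 mm or the glue stick is tipped (distance of any of glue_stick, stapler, clip_tin from where it was at the start of the episode above 0.02 m or angle between glue_stick's own z axis and vertical above 0.5 rad).
It also fails if it takes over 38 s, if anything falls off the work surface, if the arm or the gripper's body presses on something with over 40 N, if the wrist force passes 120 N, or if a joint passes its speed limit or range.

## Robot

A 6-joint arm with a two-finger parallel gripper is mounted at the origin on the work surface; the furniture and walls round the work are solid. World frame = base frame: x ahead of the robot, y to its left, z up, the work surface at z = 0. Lengths are in m, angles in rad, forces in N, time in s.
With the tool pointing down it reaches from about 0.3 to 0.875 m from the base axis. Payload 6.4 kg.
Tool frame: the origin (TCP) lies on the centre line of the jaws, within the pads' length; the fingertips stand 25 mm ahead of it and the grasp point (between the pads) lies 6 mm ahead of it; z points along the fingers, y is the line along which they close (so a half turn about z gives the same grasp; the last joint's range is limited). The gripper opens to 85 mm and grips with 20 to 120 N. Pads are 22 mm wide; open, the fingers measure 114 mm over their backs; the gripper's body (76 mm by 85 mm) begins 54 mm behind the grasp point. The pads swing forward as they close: fully open they stand 13 mm farther back than shut.
Start: joints at [-0.967, 0.181, 1.607, -0, 1.354, -0.206], TCP at [0.416, -0.397, 0.256] pointing down, gripper open.
Joint ranges: [-2.99, 2.99], [-0.89, 2.07], [0.3, 2.58], [-1.14, 4.28], [0, 2.63], [-3.12, 3.12]. Speed limits (rad/s): [2.57, 2.57, 3.01, 3.14, 3.14, 3.14].

## Interface

Orientations are given as a unit quaternion [w, x, y, z].
In Python, from bench import get_obs, camera, hand_in, spot_in gives the robot as it stands.
- The arm moves only by the shell command python3 -m jog 'ROWS'. ROWS is JSON, one flat list of numbers, 7 for each row, row after row: the shift along the tool's x, y, z in m, then the turn, a rotation vector about the tool's x, y, z in rad, then the closure, from 0 (fully open) to 1 (shut). A call has 1 to 20 rows; each row is the pose to reach, as a shift and turn from the pose commanded when the call began, along the tool's axes at that moment; what a row does not reach only later rows make up. A row lasts 1/8 s, in which the tool goes at most 62.5 mm and 10.7 degrees, less where a joint would pass 70% of its speed; a pose out of reach is approached as far as the arm can. A call with a gripper value outside its range is refused whole. The fingers move at their own pace and stop on an object; the grip force is fixed at half the most. Time passes only in rows, so rows that repeat a pose let the fingers close. It gives the time, the measured TCP pose, the force, the opening and the grip force at its end, in the units of the state.
- get_obs(): the state, without advancing time (a new reading comes with each control period).
- camera(name): name is "scene" or "top" or "wrist"; returns a dict with "frame" (384x512x3 uint8, red, green, blue), "mtx" (3x3 intrinsics, pixels), "distortion" ([k1, k2, p1, p2, k3] as OpenCV has them; the pictures are not rectified), "extrinsics" (4x4, takes a point from camera to world coordinates). Camera axes: x right, y up, looking along -z (the intrinsics and any distortion apply to the point x, -y, -z); pixel columns grow to the right and rows downward; lengths in m; the calibration is good to about 2 mm. A picture is of the moment at which its call begins. There is no depth.
- hand_in(): hands the job in; it is judged then, once.
Trained networks look in a picture, given as the dict that the camera call returned (one of the last four; its "shot" number tells which), for a name from the list of things; names that differ only in an ending like _2 or _b are one class to them, and where a whole thing is asked for, a point or a joint stands for the part that bears it (a point fixed in the world has none). Each returns a list of dicts, best first, with "confidence" (0 to 1); they miss things now and then, are a little off and sometimes report something else, mostly with a low value. They report only what shows in the picture. A call takes as long as a camera call.
- spot_in(picture, name): "xyz" ([x, y, z] in m, in world coordinates, good to about 4 mm: the middle of the surface that is visible of it).
The state is a dict: "time_s": time; "q": joint angles; "dq": joint speeds; "joint_efforts": joint torques, N m; "eef_pos": TCP position; "eef_rot": TCP orientation; "wrist_force": force on the tool from outside, world axes, zero at the start; "torque": the same for the moment, N m; "opening": opening from 0.0 (shut) to 1.0 (fully open); "grasp_force": force on a finger pad.
Only numpy, scipy, OpenCV 4.12 (cv2) and the standard library are available. Lean on these libraries where they do the work, as an engineer would, in place of code of your own. Each camera call takes 0.05 s, during which the arm holds its last target. There are 200 camera calls.

## Working session

There is one attempt and no reset: what is moved stays moved. The work goes in short steps, Python scripts to look and compute and a shell command to move; the robot and the scene stay as the last step left them, time stands still between calls to the robot, and variables do not carry over. Pictures are saved under pics/ and viewed, at most 11 in all, crops included, and the job is handed in when it is done.

```bash
mkdir -p pics
python3 - <<'E'
from bench import *
import cv2,numpy as np
o=get_obs();print(o['time_s'],o['eef_pos'],o['eef_rot'],o['opening'])
ims=[]
for c in ("scene","top"):
    p=camera(c);ims.append(p['frame'])
    for n in("stand","grip_bar","bar_index","mark","cam_push","glue_stick","stapler","clip_tin"):
        print(c,n,[(np.round(d['xyz'],3).tolist(),round(d['confidence'],2)) for d in spot_in(p,n)[:2]])
    cv2.imwrite(f'pics/{c}.png',cv2.resize(p['frame'][:,:,::-1],(800,600)))
print(get_obs()['time_s'])
E
```

```text
0.0 [ 0.41610156 -0.39611103  0.25540939] [-8.49599043e-04  9.19139277e-01  3.93931767e-01 -1.76456103e-04] 1.001646055209653
scene stand [([0.493, -0.08, 0.038], 0.66)]
scene grip_bar [([0.521, -0.094, 0.076], 0.68)]
scene bar_index [([0.517, -0.094, 0.072], 0.83)]
scene mark [([0.485, -0.288, 0.03], 0.24)]
scene cam_push [([0.517, -0.086, 0.093], 0.55)]
scene glue_stick [([0.545, -0.267, 0.05], 0.7)]
scene stapler [([0.522, -0.093, 0.078], 0.67), ([0.417, 0.284, 0.031], 0.65)]
scene clip_tin [([0.517, -0.094, 0.079], 0.71), ([0.485, -0.291, 0.028], 0.7)]
top stand [([0.493, -0.097, 0.012], 0.77)]
top grip_bar [([0.506, -0.1, 0.093], 0.7)]
top bar_index [([0.51, -0.106, 0.09], 0.88)]
top mark []
top cam_push [([0.516, -0.094, 0.099], 0.61)]
top glue_stick [([0.492, -0.096, 0.014], 0.49), ([0.539, -0.275, 0.074], 0.47)]
top stapler [([0.41, 0.269, 0.035], 0.9)]
top clip_tin [([0.481, -0.304, 0.03], 0.87)]
0.9
```

View images.

View pics/top.png

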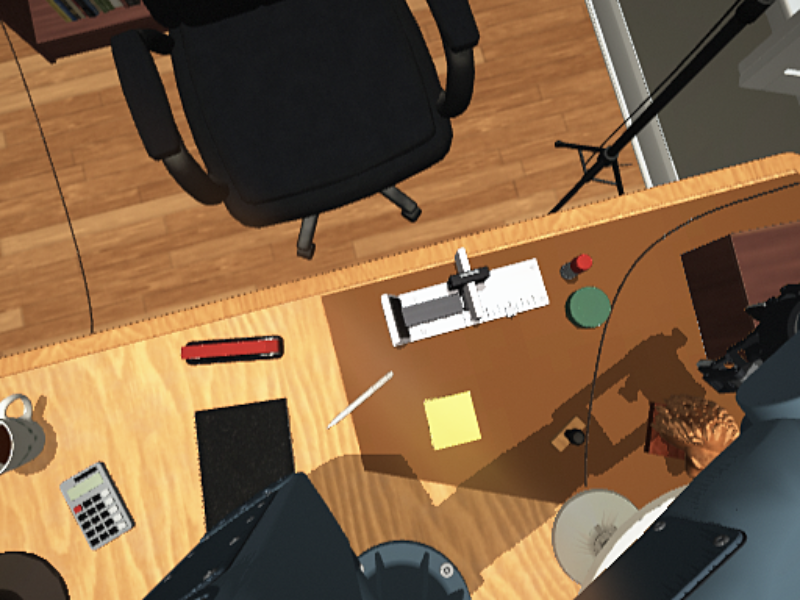

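View pics/scene.png

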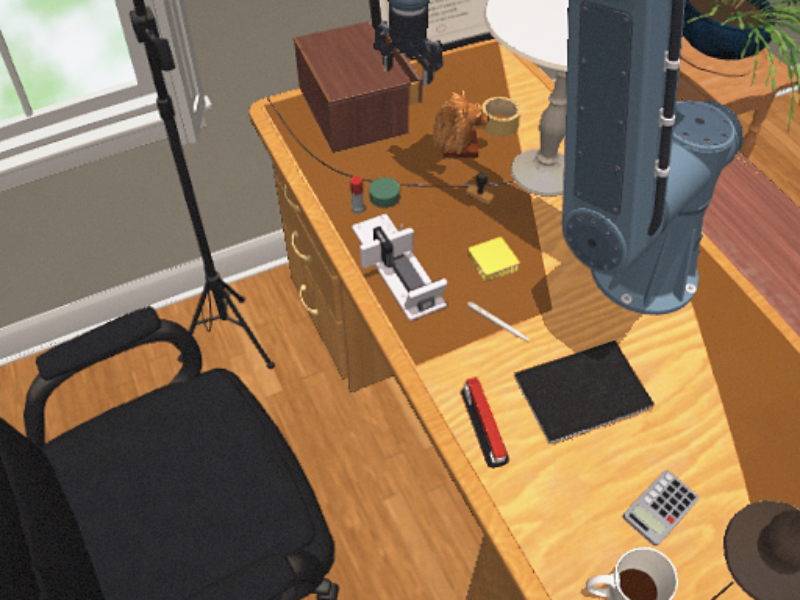

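```bash
cat > h.py <<'E'
import numpy as np,cv2
from scipy.spatial.transform import Rotation as R
def ray(p,uv):
    n=cv2.undistortPoints(np.array([[uv]],float),p['mtx'],np.array(p['distortion'],float))[0,0]
    E=np.array(p['extrinsics']);return E[:3,3],E[:3,:3]@np.array([n[0],-n[1],-1])
def at(p,uv,z):
    c,d=ray(p,uv);return c+d*(z-c[2])/d[2]
def proj(p,X):
    E=np.array(p['extrinsics']);q=(np.atleast_2d(X)-E[:3,3])@E[:3,:3]*[1,-1,-1]
    return cv2.projectPoints(q,np.zeros(3),np.zeros(3),p['mtx'],np.array(p['distortion'],float))[0][:,0]
E
python3 - <<'E'
from bench import *;from h import *;import pickle
p=camera('top');pickle.dump(p,open('top.pkl','wb'))
f=p['frame'][150:230,240:360]
cv2.imwrite('pics/crop.png',cv2.resize(f[:,:,::-1],None,fx=6.6,fy=6.6,interpolation=cv2.INTER_CUBIC))
E
```

```text
(no output)
```

View pics/crop.png

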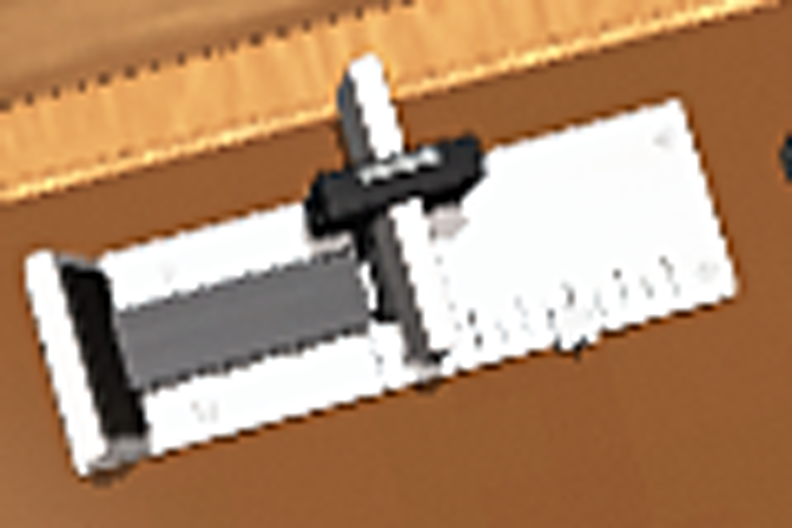

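The crop shows the plate's right end corners at (683,98) and (737,295), the bar's top from (368,58) to (430,358), the cam across it, and the mark clip tongue near (573,340).

Run:
```python
from h import *;import pickle
p=pickle.load(open('top.pkl','rb'))
g=lambda u,v,z:at(p,(240+u/6.6-.5,150+v/6.6-.5),z)
A=g(683,98,.012);B=g(737,295,.012);L=g(160,455,.012)
print(A,B,L,np.linalg.norm(A-B))
ex=(B-L)[:2];ex/=np.linalg.norm(ex);yaw=np.arctan2(ex[1],ex[0]);ey=np.array([-ex[1],ex[0]])
O=(A+B)[:2]/2-.16*ex;print('yaw',yaw,np.arctan2(*((A-B)[[1,0]]))-np.pi/2,'O',O)
loc=lambda X:((X[:2]-O)@ex,(X[:2]-O)@ey)
for n,X in dict(tongue=g(573,340,.03),near=g(432,355,.09),far=g(366,58,.09),camL=g(320,200,.098),camR=g(478,155,.098),tailn=g(85,470,.08),L=L).items(): print(n,X[:2],np.round(loc(X),4))
from bench import get_obs
print(get_obs()['time_s'],R.from_quat(np.roll(get_obs()['eef_rot'],-1)).as_matrix())
```

```text
[ 0.56718317 -0.22307989  0.012     ] [ 0.48876953 -0.24210631  0.012     ] [ 0.42564754 -0.01623432  0.012     ] 0.08068893238647702
yaw -1.2982892375600827 -1.3327550035619646 O [ 0.48491286 -0.07849723]
tongue [ 0.46910263 -0.17397126] [ 0.0877 -0.0409]
near [ 0.45756105 -0.11161041] [ 0.0245 -0.0353]
far [ 0.56557372 -0.08921784] [0.032  0.0748]
camL [ 0.51216478 -0.07138585] [0.0005 0.0282]
camR [ 0.52855749 -0.12793436] [0.0594 0.0287]
tailn [0.41673325 0.01218627] [-0.1057 -0.0413]
L [ 0.42564754 -0.01623432] [-0.0759 -0.0403]
0.95 [[ 6.89669049e-01  7.24124715e-01 -2.39797211e-05]
 [ 7.24124715e-01 -6.89669049e-01 -2.39106437e-05]
 [-3.38523595e-05 -8.73877780e-07 -9.99999999e-01]]
```

```bash
cat >> h.py <<'E'
YAW=-1.316;O=np.array([.4849,-.0785])
def world(x,y,z):
    c,s=np.cos(YAW),np.sin(YAW);return np.array([O[0]+c*x-s*y,O[1]+s*x+c*y,z])
def local(X):
    d=np.array(X[:2])-O;c,s=np.cos(YAW),np.sin(YAW);return np.array([c*d[0]+s*d[1],-s*d[0]+c*d[1],X[2]])
def shift(o,T):
    M=R.from_quat(np.roll(o['eef_rot'],-1)).as_matrix()
    return M.T@(T-o['eef_pos']), np.arctan2(M[1,1],M[0,1])-YAW
E
python3 - <<'E'
from h import *;from bench import get_obs
print(shift(get_obs(),world(.028,-.008,.2)))
E
```

```text
(array([ 0.25601653, -0.15015087,  0.05629661]), np.float64(0.554968082603013))
```

```bash
python3 -m jog '[0.05,-0.03,0.01,0,0,0.11,0, 0.1,-0.06,0.02,0,0,0.22,0, 0.15,-0.09,0.03,0,0,0.33,0, 0.2,-0.12,0.045,0,0,0.44,0, 0.256,-0.15,0.056,0,0,0.555,0, 0.256,-0.15,0.056,0,0,0.555,0, 0.256,-0.15,0.056,0,0,0.555,0, 0.256,-0.15,0.056,0,0,0.555,0]'
python3 - <<'E'
from h import *;from bench import *;import pickle
o=get_obs();print(o['time_s'],local(o['eef_pos']),shift(o,world(.028,-.008,.07)))
p=camera('wrist');pickle.dump(p,open('w.pkl','wb'));print(p['extrinsics'])
for n in("grip_bar","bar_index","mark","cam_push"): print(n,[(np.round(local(d['xyz']),3),round(d['confidence'],2)) for d in spot_in(p,n)[:2]])
cv2.imwrite('pics/w.png',cv2.resize(p['frame'][:,:,::-1],(800,600)))
E
```

```text
time_s: 1.95
eef_pos: [0.4845, -0.1092, 0.2007]
eef_rot: [0.0, 0.992, 0.127, 0.0]
wrist_force: [-0.6, 0.6, 0.0]
opening: 1.005
grasp_force: 0.0
1.95 [ 0.02962316 -0.00817618  0.20073269] (array([ 1.13400975e-04, -1.74143375e-03,  1.30731241e-01]), np.float64(-0.0011092190597978835))
[[ 2.51308634e-01  9.17735288e-01  3.07580739e-01  5.63508889e-01]
 [-9.67906527e-01  2.37966077e-01  8.08028519e-02 -8.87009204e-02]
 [ 9.61846792e-04 -3.18015859e-01  9.48084905e-01  3.17995237e-01]
 [ 0.00000000e+00  0.00000000e+00  0.00000000e+00  1.00000000e+00]]
grip_bar [(array([0.03 , 0.031, 0.091]), 0.93)]
bar_index [(array([0.032, 0.032, 0.094]), 0.61)]
mark [(array([ 0.092, -0.035,  0.017]), 0.77)]
cam_push [(array([0.032, 0.033, 0.094]), 0.69), (array([0.198, 0.012, 0.056]), 0.38)]
```

View pics/w.png

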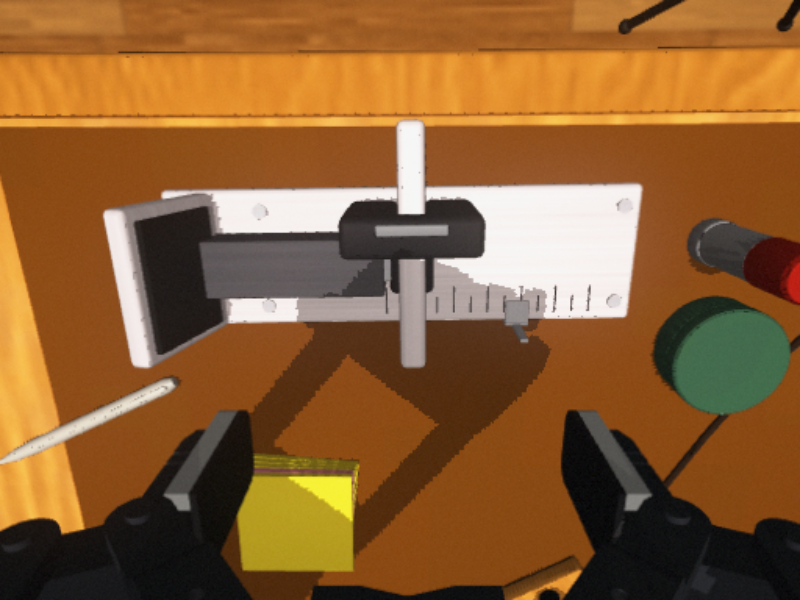

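The wrist view shows the bar's top from (411,122) to (413,362), cam saddle x 340–485 with its top at y 200–225, plate corners at (640,184), (627,318), (163,191), and the clip tongue's tip at about (522,339).

Run:
```python
from h import *;import pickle
p=pickle.load(open('w.pkl','rb'))
g=lambda u,v,z:np.round(local(at(p,((u+.5)/1.5625-.5,(v+.5)/1.5625-.5),z)),4)
for n,a in dict(FR=(640,184,.012),NR=(627,318,.012),FL=(163,191,.012),barfar=(411,122,.09),barnear=(413,362,.09),tongueTop=(522,340,.038),tongueTop2=(521,334,.038),clip=(516,312,.012),camL=(342,232,.098),camR=(484,232,.098),camNearTop=(412,256,.098),camfar=(412,201,.098)).items(): print(n,g(*a))
```

```text
FR [0.1588 0.0418 0.012 ]
NR [ 0.1618 -0.037   0.012 ]
FL [-0.1055  0.0382  0.012 ]
barfar [0.0314 0.0742 0.09  ]
barnear [ 0.0325 -0.0303  0.09  ]
tongueTop [ 0.0939 -0.0406  0.038 ]
tongueTop2 [ 0.0931 -0.037   0.038 ]
clip [ 0.0951 -0.0332  0.012 ]
camL [0.0032 0.0316 0.098 ]
camR [0.0614 0.0316 0.098 ]
camNearTop [0.0319 0.0215 0.098 ]
camfar [0.0318 0.0442 0.098 ]
```

```bash
sed -i 's/YAW=-1.316/YAW=-1.305/' h.py; python3 -m jog '[0,0.002,0.05,0,0,-0.011,0.4, 0,0.002,0.1,0,0,-0.011,0.6, 0,0.002,0.126,0,0,-0.011,0.7, 0,0.002,0.126,0,0,-0.011,0.8,0,0.002,0.126,0,0,-0.011,0.84,0,0.002,0.126,0,0,-0.011,0.84]'
python3 - <<'E'
from h import *;from bench import *
p=camera('wrist')
cv2.imwrite('pics/w2.png',cv2.resize(p['frame'][:,:,::-1],(800,600)))
print(get_obs()['grasp_force'],get_obs()['opening'])
E
```

```text
time_s: 2.95
eef_pos: [0.486, -0.1104, 0.0759]
eef_rot: [0.001, 0.991, 0.132, 0.001]
wrist_force: [0.2, -2.7, -0.7]
opening: 0.157
grasp_force: 1.1
1.114833913743496 0.1594505634594316
```

View pics/w2.png

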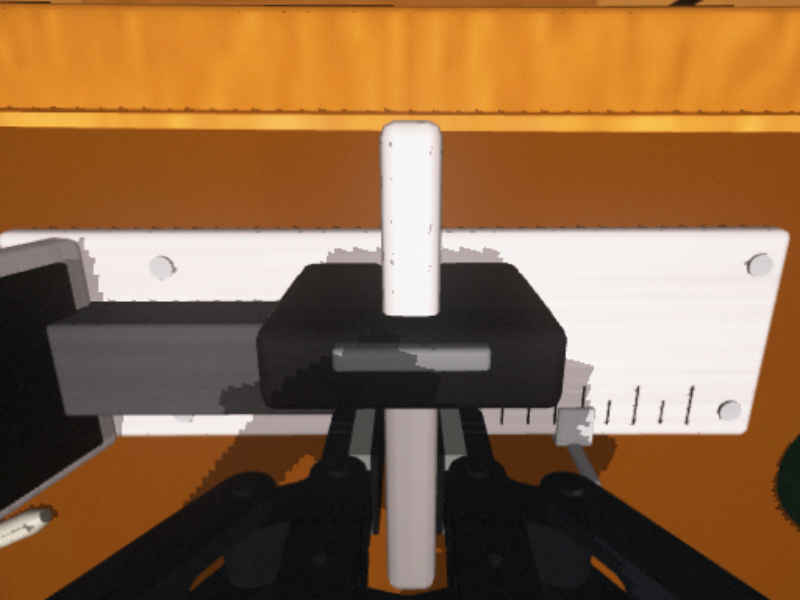

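The fingers straddle the bar (x 387–437), in front of the saddle, and the clip is at (575,425) with its tongue tip at (595,480). I'll draw the leg out now.

```bash
python3 -m jog '[0,0,0,0,0,0,0.86,0,0.008,0,0,0,0,0.86,0,0.018,0,0,0,0,0.86,0,0.028,0,0,0,0,0.86,0,0.038,0,0,0,0,0.86,0,0.048,0,0,0,0,0.86,0,0.056,0,0,0,0,0.86,0,0.06,0,0,0,0,0.86,0,0.06,0,0,0,0,0.86,0,0.06,0,0,0,0,0.86]'
python3 - <<'E'
from h import *;from bench import *;import pickle
o=get_obs();print(local(o['eef_pos']))
p=camera('wrist');pickle.dump(p,open('w3.pkl','wb'))
cv2.imwrite('pics/w3.png',cv2.resize(p['frame'][:,:,::-1],(800,600)))
E
```

```text
time_s: 4.25
eef_pos: [0.501, -0.1669, 0.0749]
eef_rot: [-0.001, 0.991, 0.132, 0.0]
wrist_force: [-0.4, 5.9, 4.8]
opening: 0.144
grasp_force: 3.3
[ 0.08951408 -0.00768146  0.07490613]
```

View pics/w3.png

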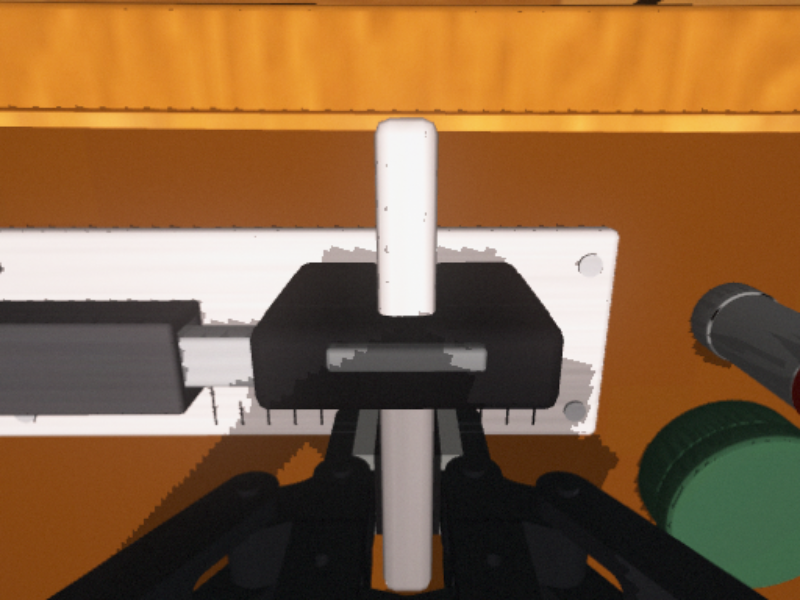

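Run:
```python
from h import *;import pickle
for f,d in (('w.pkl',dict(FR=(640,184,.012),NR=(627,318,.012),barfar=(411,122,.09),barnear=(413,362,.09),tongueTop=(522,338,.038),clip=(516,318,.012))),('w3.pkl',dict(FR=(618,229,.012),NR=(597,435,.012),barfar=(407,120,.09),barnear=(408,588,.09),camnear=(407,408,.098)))):
    p=pickle.load(open(f,'rb'))
    for n,(u,v,z) in d.items(): print(f,n,np.round(local(at(p,((u+.5)/1.5625-.5,(v+.5)/1.5625-.5),z)),4))
p=pickle.load(open('w3.pkl','rb'))
from bench import *
q=camera('top');s=camera('scene')
a=q['frame'][150:230,270:390];b=s['frame'][130:210,200:320]
cv2.imwrite('pics/c3.png',cv2.resize(np.hstack([a,b])[:,:,::-1],None,fx=3.33,fy=5,interpolation=cv2.INTER_CUBIC) if 0 else np.vstack([cv2.resize(x[:,:,::-1],(450,300),interpolation=cv2.INTER_CUBIC) for x in(a,b)]))
```

```text
w.pkl FR [0.1592 0.04   0.012 ]
w.pkl NR [ 0.1614 -0.0388  0.012 ]
w.pkl barfar [0.0323 0.0739 0.09  ]
w.pkl barnear [ 0.0322 -0.0307  0.09  ]
w.pkl tongueTop [ 0.0934 -0.0405  0.038 ]
w.pkl clip [ 0.0949 -0.038   0.012 ]
w3.pkl FR [0.1601 0.0407 0.012 ]
w3.pkl NR [ 0.1619 -0.0382  0.012 ]
w3.pkl barfar [0.0896 0.0747 0.09  ]
w3.pkl barnear [ 0.0899 -0.0318  0.09  ]
w3.pkl camnear [0.0897 0.0213 0.098 ]
```

View pics/c3.png

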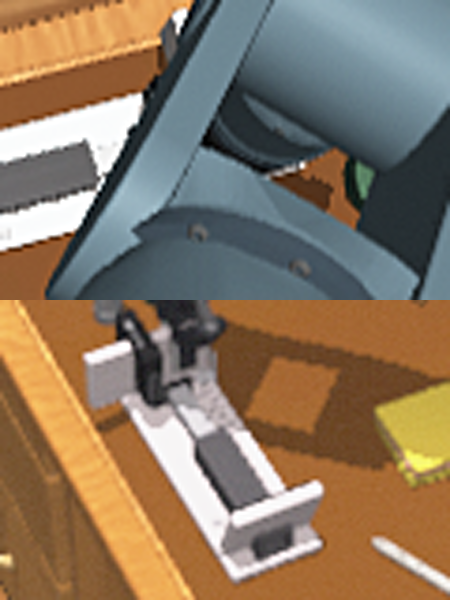

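The scene crop shows the bar drawn out with the fingers on it. The tongue is hidden, so I'll get its position by carrying it over from the second wrist view.

Run:
```python
from h import *;import pickle
p=pickle.load(open('w3.pkl','rb'));E=np.array(p['extrinsics']).copy()
E[:3,3]+=np.array([.486,-.1104,.0759])-[.501,-.1669,.0749];p['extrinsics']=E
for n,(u,v,z) in dict(FR=(788,230,.012),NR=(747,434,.012),barfar=(411,122,.09),barnear=(411,587,.09),tongueTop=(597,483,.038),clipL=(556,444,.012),clipR=(593,444,.012)).items(): print(n,np.round(local(at(p,((u+.5)/1.5625-.5,(v+.5)/1.5625-.5),z)),4))
im=cv2.imread('pics/w2.png')[390:500,520:640];cv2.imwrite('pics/t.png',cv2.resize(im,None,fx=5,fy=5,interpolation=cv2.INTER_CUBIC))
```

```text
FR [0.1587 0.0405 0.012 ]
NR [ 0.1606 -0.0378  0.012 ]
barfar [0.0319 0.0747 0.09  ]
barnear [ 0.0322 -0.0322  0.09  ]
tongueTop [ 0.0954 -0.0409  0.038 ]
clipL [ 0.0885 -0.0425  0.012 ]
clipR [ 0.1027 -0.0425  0.012 ]
```

View pics/t.png

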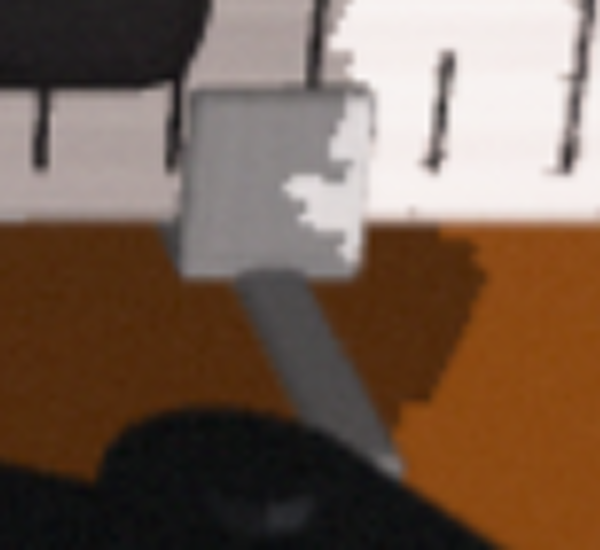

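Tongue x ≈ 0.0943 and the bar is now at ≈ 0.0898, so 4.5 mm more to go.

```bash
python3 -m jog '[0,0.0045,0,0,0,0,0.86,0,0.0045,0,0,0,0,0.86,0,0.0045,0,0,0,0,0.86,0,0.0045,0,0,0,0,0.86,0,0.0045,0,0,0,0,0.86]'
python3 - <<'E'
from h import *;from bench import *
o=get_obs();print(local(o['eef_pos']))
E
python3 -m jog '[0.005,0,0,0,0,0,0.86,0.01,0,0,0,0,0,0.86,0.015,0,0,0,0,0,0.86,0.02,0,0,0,0,0,0.86,0.025,0,0,0,0,0,0.86,0.03,0,0,0,0,0,0.86,0.03,0,0,0,0,0,0.86]'
python3 - <<'E'
from h import *;from bench import *;import pickle
o=get_obs();print(local(o['eef_pos']))
p=camera('wrist');pickle.dump(p,open('w4.pkl','wb'))
cv2.imwrite('pics/w4.png',cv2.resize(p['frame'][:,:,::-1],(800,600)))
E
```

```text
time_s: 5.03
eef_pos: [0.5021, -0.1711, 0.0749]
eef_rot: [-0.001, 0.991, 0.133, 0.0]
wrist_force: [0.9, 5.9, 4.5]
opening: 0.141
grasp_force: 3.4
[ 0.09386109 -0.00768718  0.07487586]
time_s: 5.9
eef_pos: [0.5267, -0.1624, 0.0723]
eef_rot: [-0.003, 0.991, 0.133, -0.005]
wrist_force: [-11.3, 2.7, -0.1]
opening: 0.142
grasp_force: 7.8
[0.09195102 0.01832013 0.07230702]
```

View pics/w4.png

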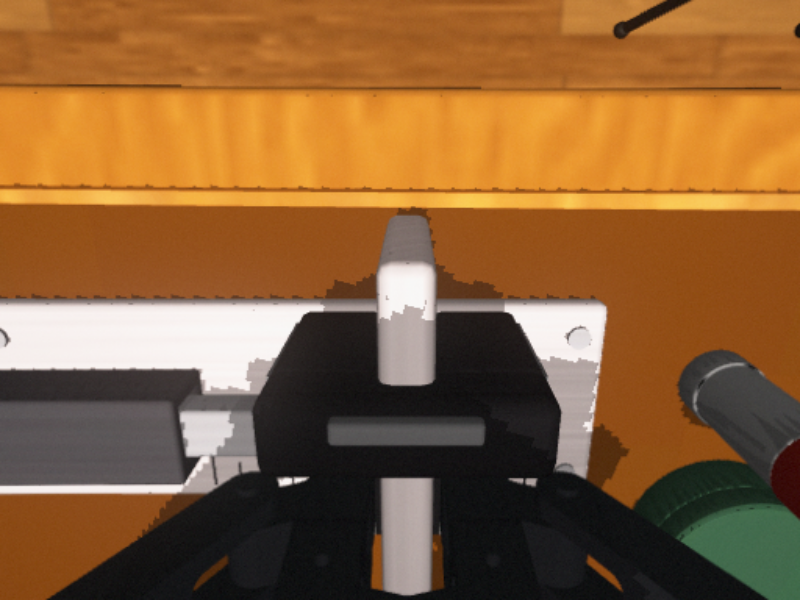

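The fingers now sit against the saddle's near face (y≈475). The bar top starts at (407,265).

```bash
cat > m.py <<'E'
from h import *;import pickle,sys
def m(f,d):
    p=pickle.load(open(f,'rb'))
    for n,(u,v,z) in d.items(): print(n,np.round(local(at(p,((u+.5)/1.5625-.5,(v+.5)/1.5625-.5),z)),4))
E
python3 - <<'E'
from m import *
m('w4.pkl',dict(FR=(606,301,.012),barfar=(406,264,.09),barmid=(407,380,.09),barn=(407,500,.09),camnear=(407,475,.098)))
E
```

```text
FR [0.1599 0.0419 0.012 ]
barfar [0.0919 0.0752 0.09  ]
barmid [0.0921 0.051  0.09  ]
barn [0.0922 0.0216 0.09  ]
camnear [0.0922 0.0341 0.098 ]
```

```bash
python3 -m jog '[0,0.002,-0.001,0,0,0,0.86,0.004,0.002,-0.002,0,0,0,0.86,0.008,0.002,-0.002,0,0,0,0.86,0.012,0.002,-0.002,0,0,0,0.86,0.012,0.002,-0.002,0,0,0,0.86,0.012,0.002,-0.002,0,0,0,0.86]'
python3 - <<'E'
from h import *;from bench import *
o=get_obs();print(local(o['eef_pos']))
E
python3 -m jog '[0.003,0,0,0,0,0,0.86,0.006,0,0,0,0,0,0.86,0.006,0,0,0,0,0,0.86,0.006,0,0,0,0,0,0.86]'
python3 - <<'E'
from h import *;from bench import *;import pickle
o=get_obs();print(local(o['eef_pos']))
p=camera('wrist');pickle.dump(p,open('w5.pkl','wb'))
cv2.imwrite('pics/w5.png',cv2.resize(p['frame'][:,:,::-1],(800,600)))
E
```

```text
time_s: 6.7
eef_pos: [0.537, -0.1607, 0.0729]
eef_rot: [-0.004, 0.991, 0.133, -0.006]
wrist_force: [-14.3, 2.1, -3.6]
opening: 0.139
grasp_force: 10.0
[0.09300068 0.02864635 0.07293216]
time_s: 7.2
eef_pos: [0.5415, -0.1595, 0.0729]
eef_rot: [-0.004, 0.991, 0.133, -0.008]
wrist_force: [-21.6, -0.2, 2.1]
opening: 0.14
grasp_force: 10.7
[0.09305738 0.03333539 0.07293866]
```

View pics/w5.png

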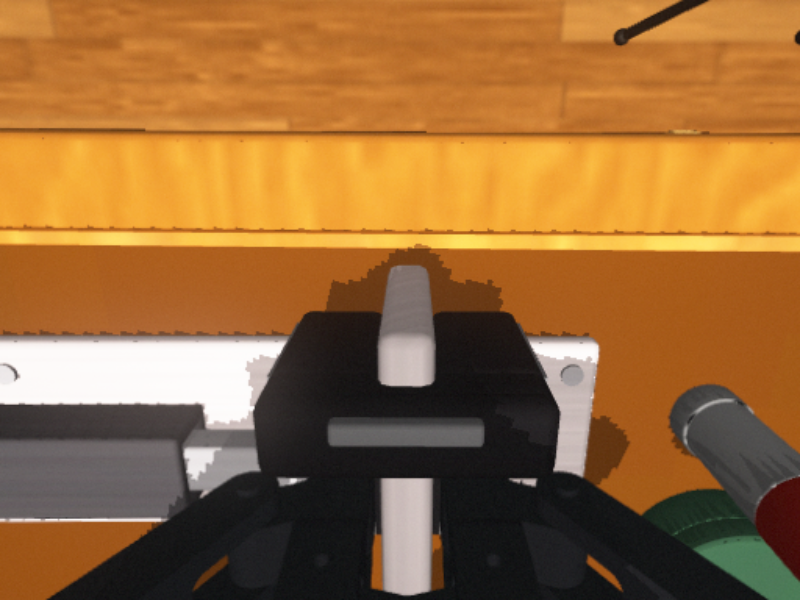

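The saddle has moved farther along the bar (near edge y≈475, bar far end at y≈265–335). I'll push a little more to check for the stop.

```bash
python3 - <<'E'
from m import *
m('w5.pkl',dict(FR=(599,338,.012),barfar=(406,333,.09),camnear=(407,475,.098)))
E
python3 -m jog '[0.002,0.001,0,0,0,0,0.86,0.003,0.001,0,0,0,0,0.86,0.003,0.001,0,0,0,0,0.86,0.003,0.001,0,0,0,0,0.86]'
python3 - <<'E'
from h import *;from bench import *;import pickle
o=get_obs();print(local(o['eef_pos']))
p=camera('wrist');pickle.dump(p,open('w6.pkl','wb'))
cv2.imwrite('pics/w6.png',cv2.resize(p['frame'][:,:,::-1],(800,600)))
E
```

```text
FR [0.1602 0.0427 0.012 ]
barfar [0.093  0.0762 0.09  ]
camnear [0.0934 0.0488 0.098 ]
time_s: 7.75
eef_pos: [0.5421, -0.1604, 0.0729]
eef_rot: [-0.004, 0.991, 0.133, -0.011]
wrist_force: [-34.3, -2.4, 8.9]
opening: 0.146
grasp_force: 12.3
[0.09399817 0.03365144 0.07285298]
```

The stop is reached: force rises with no motion. I'll relax the push a little and check.

```bash
python3 -m jog '[-0.002,0,0,0,0,0,0.86,-0.003,0,0,0,0,0,0.86,-0.003,0,0,0,0,0,0.86,-0.003,0,0,0,0,0,0.86,-0.003,0,0,0,0,0,0.86]'
python3 - <<'E'
from h import *;from bench import *;import pickle
o=get_obs();print(local(o['eef_pos']))
p=camera('wrist');pickle.dump(p,open('w7.pkl','wb'))
cv2.imwrite('pics/w7.png',cv2.resize(p['frame'][:,:,::-1],(800,600)))
E
```

```text
time_s: 8.43
eef_pos: [0.5419, -0.1605, 0.0729]
eef_rot: [-0.004, 0.991, 0.133, -0.008]
wrist_force: [-19.2, -0.8, 0.2]
opening: 0.138
grasp_force: 10.3
[0.09410491 0.03348916 0.07292433]
```

View pics/w7.png

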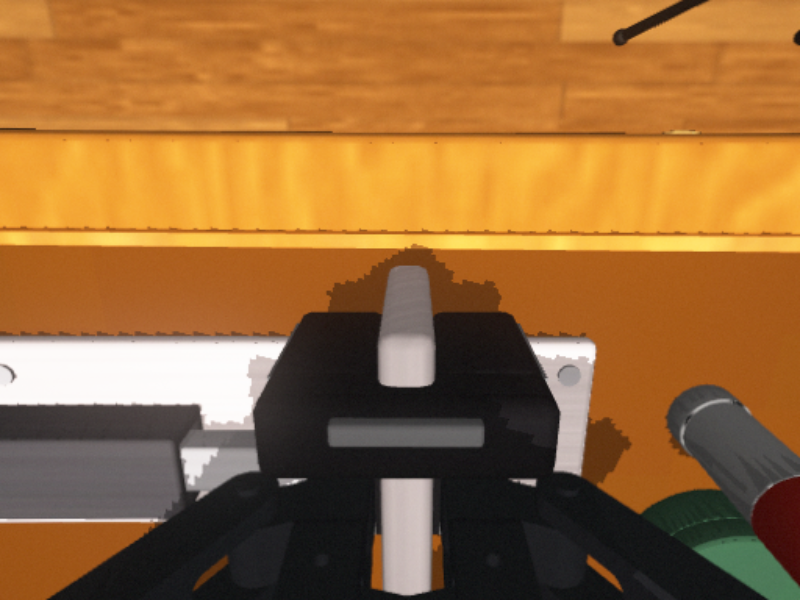

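The fingers still hold the bar at (407,360). The saddle is against its stop and hasn't moved since w5, and the glue stick and tin are undisturbed. The bar's x is about 0.094, against about 0.0943 for the tongue.

```bash
python3 -c "
from bench import *
print(hand_in())"
```

```text
the job is handed in; nothing more can be done
None
```

The job is handed in (no verdict shown): the fingers still hold the leg within about 1 mm of the mark by my measurement, the cam is pushed to its stop, and the glue stick and tin look unmoved; I didn't re-check the stapler, but the arm never went near it.

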